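# Load the nozzle nuts and hold the index plunger back

### The job

Stand the three nozzle nuts side by side in the three round nests of the loading slide, wide end down and fully home, one to a nest in any order; leave the plunger locked while you load. Then take the black plunger knob at the front of the slide, pull it straight back as far as it goes and keep it there, with the pin clear of the carriage's hole, so that I can push the carriage across: finish while still gripping the knob. Leave the carriage where it stands and do not disturb the other things on the bench.

Things in the scene. Friction and masses are not known exactly. Their poses are not given: they have to be found in the camera images.
- loading_slide: loading slide bolted to the bench at a different place and yaw each time: grey base plate 116 x 200 x 12 mm, two rails along y, a carriage on them, at its front a bracket (34 mm wide, x -42 to -58 mm, 53 mm high) with the plunger. Origin on the bench under it; -x is its front, towards the robot (base reaches 61 mm to the front, 55 to the back), y runs along the row of nests, z up
- carriage (a joint): aluminium carriage along the slide's y, m: 0 = where it stands, locked by the pin (about 1 mm play); runs -0.03 to 0.03 with 2 N friction when the pin is out. 116 mm long along y, x from -33 to +37 mm, flat top 48 mm above the bench. The small black push knob on its +y end is not used here
- nest_1 (a point): centre of the floor of the first nest (+y end of the row), z up. The nests are round blind pockets, 27 mm wide, 5 mm deep, with a 1.5 mm chamfer, in the carriage's top; floor 43 mm above the bench. They stand in a row along the slide's y, 36 mm apart, at its x = +7 mm
- nest_2 (a point): centre of the floor of the middle nest
- nest_3 (a point): centre of the floor of the third nest (-y end of the row)
- seat_hole (a point): mouth of the 9 mm index hole in the front face of the carriage in which the pin is seated, at the slide's x = -33 mm, 37 mm above the bench; the carriage has two more such holes, 36 mm to either side
- plunger (a joint): index plunger, m pulled back: 0 = pin seated 8 mm deep in the carriage's hole, 0.012 = fully back against its stop, pin tip 4 mm clear of the carriage. Pulls straight back along the slide's -x. A spring pushes it in: 6 N at 0, 12 N at 0.012, so it snaps home if let go
- plunger_knob (a point): middle of the fluted black knob, 37 mm above the bench, axes as the slide's; moves with the plunger. A level cylinder along the slide's x, 26 mm in diameter, 22 mm long (widest part 12 mm long); a 15 mm sleeve begins 12 mm behind this point, then a 23 mm lock nut and the bracket. Free bench below and on both sides: grip from above, fingers on its +y and -y sides
- pin_tip (a point): tip of the 8 mm steel pin, moves with the plunger
- nozzle_nut_a: steel nozzle retaining nut, a stepped hollow cap standing upright on its wide hexagonal end; 20 x 22 mm across the hexagon, 34 mm tall, dark; origin at the centre of its underside, z up. 50 g
- nozzle_nut_b: steel nozzle retaining nut, a stepped hollow cap standing upright on its wide hexagonal end; 18 x 20 mm across the hexagon, 30 mm tall, light grey; origin at the centre of its underside, z up. 50 g
- nozzle_nut_c: steel nozzle retaining nut, a stepped hollow cap standing upright on its wide hexagonal end; 21 x 23 mm across the hexagon, 36 mm tall, dark; origin at the centre of its underside, z up. 50 g
- injector_b: bystander: injector lying on the mat, 45 x 159 x 42 mm; leave it alone
- spanner_13: bystander: small combination spanner, 170 mm long, lying near the bench's front edge; leave it alone
- fitting_1: bystander: brass hose fitting, 38 mm tall, standing to the left of the nuts; leave it alone

How it is judged:
By the outcome, as a careful person would: the job done as asked, in the order asked, and still so for the second after the job is handed in, while the arm keeps its last pose, push and grip.
It also fails if it takes over 66 s, if anything falls off the work surface, if the arm or the gripper's body presses on something with over 40 N, if the wrist force passes 120 N, or if a joint passes its speed limit or range.

### The arm

A 6-joint arm with a two-finger parallel gripper is mounted at the origin on a cart in front of the work surface, level with it; the furniture and walls round the work are solid. World frame = base frame: x ahead of the robot, y to its left, z up, the work surface at z = 0. Lengths are in m, angles in degrees, forces in N, time in s.
With the tool pointing down it reaches from about 0.325 to 0.75 m from the base axis. Payload 7.6 kg.
Tool frame: the origin (TCP) lies at the very end of the fingers, on their centre line; the grasp point (between the pads) lies 19 mm behind it; z points along the fingers, y is the line along which they close (so a half turn about z gives the same grasp; the last joint's range is limited). The gripper opens to 85 mm and grips with 20 to 120 N. Pads are 22 mm wide; open, the fingers measure 114 mm over their backs; the gripper's body (76 mm by 85 mm) begins 54 mm behind the grasp point. The pads swing forward as they close: fully open they stand 13 mm farther back than shut.
Start: joints at [59.914, 2.991, 80.254, -0, 96.75, -4.028], TCP at [0.231, 0.472, 0.231] pointing down, gripper open.
Joint ranges: [-166.34, 166.34], [-52.06, 124.39], [6.96, 135.62], [-60.46, 240.46], [14.63, 156.25], [-167.68, 167.68]. Speed limits (degrees/s): [147.25, 147.25, 172.46, 180, 180, 180].

### API

Orientations are given as a 3x3 rotation matrix whose columns are the frame's x, y, z axes.
In Python, from workcell import r, grab_frame gives the robot as it stands.
- The arm moves only by the shell command python3 -m crank 'ROWS' [FORCE]. ROWS is JSON, a list of rows, each a list of 7 numbers: the shift along the tool's x, y, z in units of 0.2 m (1.0 is 0.2 m), then the turn, a rotation vector about the tool's x, y, z in units of pi rad (1.0 is pi rad), then the opening, from 0 (shut) to 1 (fully open). In form: [[tx, ty, tz, rx, ry, rz, fingers], ...]. A call has 1 to 20 rows; each row shifts and turns the commanded pose from where the row before left it, along the tool's axes as they then stand; what a row does not reach is not made up. A row lasts 1/12 s, in which the tool goes at most 41.7 mm and 7.16 degrees, less where a joint would pass 70% of its speed; a pose out of reach is approached as far as the arm can. A call with a number of a shift or a turn outside -1 to 1 is refused whole. A call with a gripper value outside its range is refused whole. The fingers move at their own pace and stop on an object; FORCE is the grip in N (left out, the last holds). Time passes only in rows, so rows that do not move let the fingers close. It gives the time, the measured TCP pose, the force, the opening and the grip force at its end, in the units of the state.
- r.state(): the state, without advancing time (a new reading comes with each control period).
- grab_frame(name): name is "scene" or "top" or "wrist"; returns a dict with "color" (400x640x3 uint8, red, green, blue), "range_z" (400x640 float32, m along the optical axis (not along the pixel's ray), 0 where there is no reading), "camera_matrix" (3x3 intrinsics, pixels), "view" (4x4, takes a point from world to camera coordinates); the wrist camera has in their place "tool_from_camera" (4x4, takes a point from camera to tool coordinates, whose origin is the TCP and whose axes are the flange's). Camera axes: x right, y down, z forward; pixel columns grow to the right and rows downward; lengths in m; the calibration is good to about 2 mm. The wrist camera is an equidistant fisheye: a pixel r from the principal point sees the ray r / f radians off the axis. A picture is of the moment at which its call begins: read the wrist's pose just before it.
- r.hand_in(): hands the job in; it is judged then, once.
The state is a dict: "time_s": time; "joint_positions": joint angles; "dq": joint speeds; "joint_efforts": joint torques, N m; "ee_pos": TCP position; "tool_rot": TCP orientation; "wrist_force": force on the tool from outside, world axes, zero at the start; "moment": the same for the moment, N m; "grip_width": finger opening in m; "finger_force": force on a finger pad.
Only numpy, scipy, OpenCV 4.12 (cv2) and the standard library are available. Lean on these libraries where they do the work, as an engineer would, in place of code of your own. Each camera call takes 0.05 s, during which the arm holds its last target. There are 200 camera calls.

## Working session

There is one attempt and no reset: what is moved stays moved. The work goes in short steps, Python scripts to look and compute and a shell command to move; the robot and the scene stay as the last step left them, time stands still between calls to the robot, and variables do not carry over. Pictures are saved under pics/ and viewed, at most 10 in all, crops included, and the job is handed in when it is done.

```bash
mkdir -p pics; ls; python3 - <<'E'
from workcell import r, grab_frame
import cv2, numpy as np
s=r.state(); print(s['time_s'],s['ee_pos'],s['tool_rot'],s['grip_width'])
for n in ["scene","top"]:
    f=grab_frame(n); cv2.imwrite(f"pics/{n}0.png",f["color"][:,:,::-1]); np.savez(f"{n}0.npz",**f)
    print(n,f["camera_matrix"],f["view"])
E
```

```text
pics
0.0 [0.23045052 0.47137389 0.2304406 ] [[-8.98348353e-01  4.39283093e-01 -7.74683293e-04]
 [ 4.39283769e-01  8.98347270e-01 -1.39753001e-03]
 [ 8.20233143e-05 -1.59577458e-03 -9.99998723e-01]] 0.08529696826978736
scene [[478.984355     0.         321.16176441]
 [  0.         478.984355   201.10815127]
 [  0.           0.           1.        ]] [[-0.63784558 -0.76996638 -0.01745811  0.5902338 ]
 [-0.37074155  0.3268359  -0.86932675  0.09233745]
 [ 0.67505831 -0.54802378 -0.49392937  0.79598006]
 [ 0.          0.          0.          1.        ]]
top [[447.64466733   0.         315.95538251]
 [  0.         447.64466733 190.32492123]
 [  0.           0.           1.        ]] [[ 0.02431328 -0.99967996  0.00698883  0.33998609]
 [-0.9863382  -0.02512698 -0.16280536  0.46017431]
 [ 0.16292887 -0.00293502 -0.98663345  0.83843152]
 [ 0.          0.          0.          1.        ]]
```

View pics/top0.png

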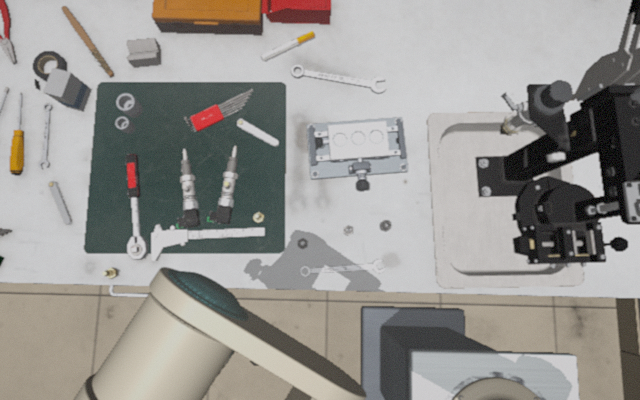

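View pics/scene0.png

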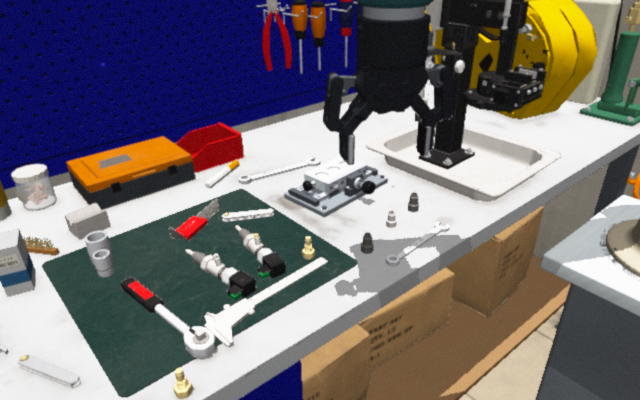

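The top view shows the slide near (358,148), with its knob at (362,184). The nuts are at (303,243) dark, (349,230) light and (386,225) dark. In the scene view the nuts are at (368,242), (391,218) and (413,201).

```bash
cat > h.py <<'E'
import numpy as np, cv2
from workcell import r, grab_frame
def load(n): return dict(np.load(n))
def ray(f,u,v):
    V=f["view"];R=V[:3,:3];c=-R.T@V[:3,3]
    d=R.T@np.linalg.solve(f["camera_matrix"],[u,v,1.]);return c,d
def plane(f,u,v,z):
    c,d=ray(f,u,v);return c+d*(z-c[2])/d[2]
def tri(rays):
    A=0;b=0
    for c,d in rays:
        d=d/np.linalg.norm(d);P=np.eye(3)-np.outer(d,d);A=A+P;b=b+P@c
    x=np.linalg.solve(A,b);return x,[np.linalg.norm(np.cross(x-c,d/np.linalg.norm(d))) for c,d in rays]
def cloud(f):
    v,u=np.mgrid[:400,:640];z=f["range_z"];K=f["camera_matrix"]
    p=np.stack([(u-K[0,2])/K[0,0]*z,(v-K[1,2])/K[1,1]*z,z],-1)
    V=f["view"];return (p-V[:3,3])@V[:3,:3]
E
python3 - <<'E'
from h import *
for n in ["top","scene"]:
    f=load(n+"0.npz");P=cloud(f);z=P[...,2]
    for box in ([(290,230,318,256),(338,220,360,240),(374,214,400,236),(345,120,380,160),(350,160,375,195)] if n=="top" else [(358,228,378,256),(383,206,398,230),(405,188,422,213)]):
        u0,v0,u1,v1=box;p=P[v0:v1,u0:u1].reshape(-1,3);p=p[(f["range_z"][v0:v1,u0:u1].ravel()>0)]
        q=p[p[:,2]>.012];print(n,box,len(q),q.mean(0).round(4),q.max(0).round(3),np.percentile(q[:,2],[50,90]).round(3))
f=load("top0.npz")
c=f["color"][110:260,285:415,::-1]
cv2.imwrite("pics/crop.png",cv2.resize(c,None,fx=4,fy=4,interpolation=cv2.INTER_CUBIC)[:600])
E
```

```text
top (290, 230, 318, 256) 55 [0.3486 0.3762 0.0256] [0.358 0.386 0.035] [0.028 0.033]
top (338, 220, 360, 240) 38 [0.3768 0.2878 0.0238] [0.383 0.296 0.031] [0.025 0.029]
top (374, 214, 400, 236) 78 [0.388  0.2143 0.025 ] [0.399 0.222 0.038] [0.028 0.035]
top (345, 120, 380, 160) 1312 [0.5523 0.2626 0.0446] [0.606 0.297 0.051] [0.046 0.049]
top (350, 160, 375, 195) 473 [0.4865 0.2646 0.0424] [0.521 0.285 0.055] [0.046 0.052]
scene (358, 228, 378, 256) 146 [0.346  0.3781 0.0229] [0.357 0.386 0.035] [0.024 0.033]
scene (383, 206, 398, 230) 90 [0.3743 0.2879 0.0213] [0.383 0.293 0.031] [0.022 0.029]
scene (405, 188, 422, 213) 125 [0.3853 0.2142 0.0241] [0.398 0.222 0.037] [0.024 0.035]
```

View pics/crop.png

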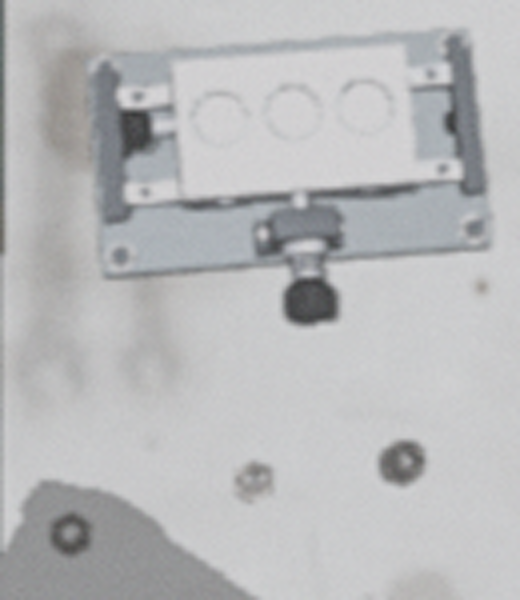

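```bash
python3 - <<'E'
from h import *
f=load("top0.npz")
px=lambda x,y:(285+(x+.5)/4-.5,110+(y+.5)/4-.5)
N=[plane(f,*px(*p),.048) for p in [(219,118),(292,111),(366,106)]]
print(np.round(N,4)); d=N[0]-N[2]; print(np.linalg.norm(d),"yaw",np.degrees(np.arctan2(-d[0],d[1])))
k=plane(f,*px(310,301),.045);print("knob",k)
for p,z in [((71,534),.034),((254,481),.03),((402,462),.036)]: print(plane(f,*px(*p),z))
# knob by depth
P=cloud(f);g=f["color"].max(-1)<90
m=np.zeros_like(g);m[175:196,350:375]=1
q=P[g&m];q=q[q[:,2]>.03];print("knob",q.mean(0),q.min(0),q.max(0))
w=grab_frame("wrist");print(w["camera_matrix"],w["tool_from_camera"])
# angle tool
s=r.state();R=s["tool_rot"];print("tool y yaw",np.degrees(np.arctan2(R[1,1],R[0,1])))
E
```

```text
[[0.5529 0.3078 0.048 ]
 [0.5574 0.2719 0.048 ]
 [0.5609 0.2355 0.048 ]]
0.07273958949320662 yaw 6.321293701392626
knob [0.46316781 0.26204592 0.045     ]
[0.34847496 0.3749235  0.034     ]
[0.3764164  0.28696658 0.03      ]
[0.38690148 0.21600585 0.036     ]
knob [0.46302845 0.26230671 0.04662503] [0.45325715 0.25025495 0.04192363] [0.47340429 0.27214318 0.05254008]
[[309.70691629   0.         317.27641166]
 [  0.         309.70691629 200.59358338]
 [  0.           0.           1.        ]] [[ 3.67483813e-04 -9.47934394e-01 -3.18465460e-01  8.13912688e-02]
 [ 9.99999932e-01  3.49504526e-04  1.13596075e-04 -5.95723072e-05]
 [ 3.62349289e-06 -3.18465481e-01  9.47934459e-01 -1.42060092e-01]
 [ 0.00000000e+00  0.00000000e+00  0.00000000e+00  1.00000000e+00]]
tool y yaw 63.94107131907942
```

```bash
cat >> h.py <<'E'
def wray(f,s,u,v):
    K=f["camera_matrix"];a=(u-K[0,2])/K[0,0];b=(v-K[1,2])/K[1,1];t=np.hypot(a,b)
    d=np.array([np.sin(t)*a/t,np.sin(t)*b/t,np.cos(t)]);T=f["tool_from_camera"];R=np.array(s["tool_rot"])
    return R@T[:3,3]+s["ee_pos"],R@(T[:3,:3]@d)
def wproj(f,s,p):
    T=f["tool_from_camera"];q=np.array(s["tool_rot"]).T@(np.array(p)-s["ee_pos"]);q=T[:3,:3].T@(q-T[:3,3])
    t=np.arctan2(np.hypot(q[0],q[1]),q[2]);n=np.hypot(q[0],q[1]);K=f["camera_matrix"]
    return K[0,2]+K[0,0]*t*q[0]/n,K[1,2]+K[1,1]*t*q[1]/n
def go(p,yaw):
    "tool shift (0.2 m units) after turning rz (pi units) so that tool y has this yaw"
    s=r.state();R=np.array(s["tool_rot"]);y=np.degrees(np.arctan2(R[1,1],R[0,1]))
    a=np.radians(yaw);X=np.array([-np.sin(a),np.cos(a),0]) if 0 else None
    Y=np.array([np.cos(a),np.sin(a),0]);Z=np.array([0,0,-1.]);X=np.cross(Y,Z)
    d=np.array(p)-s["ee_pos"];print("yaw",y,"rz",-(yaw-y)/180,"shift",np.round([d@X/.2,d@Y/.2,d@Z/.2],4),"pos",np.round(s["ee_pos"],4),"tz",R[:,2].round(4))
def wshot(name):
    s=r.state();f=grab_frame("wrist")
    np.savez(name+".npz",pos=s["ee_pos"],**{k:v for k,v in f.items()},tool_rot=s["tool_rot"],ee_pos=s["ee_pos"]);return s,f
E
python3 -m crank '[[0,0,0,0,0,0.0355,0.55],[0,0,0,0,0,0.0355,0.55],[0,0,0,0,0,0.0355,0.55],[0,0,0,0,0,0.0355,0.55],[0,0,0,0,0,0.0355,0.55],[0,0,0,0,0,0.0355,0.55],[0,0,0,0,0,0.0355,0.55],[0,0,0,0,0,0.0355,0.55],[0,0,0,0,0,0.036,0.55],[-0.124,0.078,0,0,0,0,0.55],[-0.124,0.078,0,0,0,0,0.55],[-0.124,0.078,0,0,0,0,0.55],[-0.124,0.078,0,0,0,0,0.55],[-0.124,0.078,0,0,0,0,0.55],[-0.124,0.078,0,0,0,0,0.55],[-0.124,0.078,0,0,0,0,0.55],[-0.124,0.078,0,0,0,0,0.55],[0,0,0,0,0,0,0.55],[0,0,0,0,0,0,0.55]]'
python3 - <<'E'
from h import *
s,f=wshot("w1");cv2.imwrite("pics/w1.png",f["color"][:,:,::-1])
go([.376,.288,.2],6.3); print(s["grip_width"])
for p in [(.5529,.3078,.048),(.5574,.2719,.048),(.5609,.2355,.048),(.463,.262,.037),(.3485,.375,.034),(.3764,.287,.03),(.387,.216,.036)]: print(np.round(wproj(f,s,p),1))
E
```

```text
time_s: 1.73
ee_pos: [0.3771, 0.2873, 0.2311]
tool_rot: [[-0.108, 0.994, -0.0], [0.994, 0.108, -0.0], [-0.0, -0.0, -1.0]]
wrist_force: [0.7, 0.0, 0.5]
grip_width: 0.047
finger_force: 0.0
yaw 6.27808523063918 rz -0.00012174871867122306 shift [-0.0002 -0.0029  0.1554] pos [0.3766 0.2881 0.2311] tz [-6.e-04  1.e-04 -1.e+00]
0.04700468662165981
[467.8 177.2]
[464.1 206.3]
[459.2 233.9]
[387.7 203.1]
[299.3  92.4]
[316.3 172.7]
[318.7 232.6]
```

View pics/w1.png

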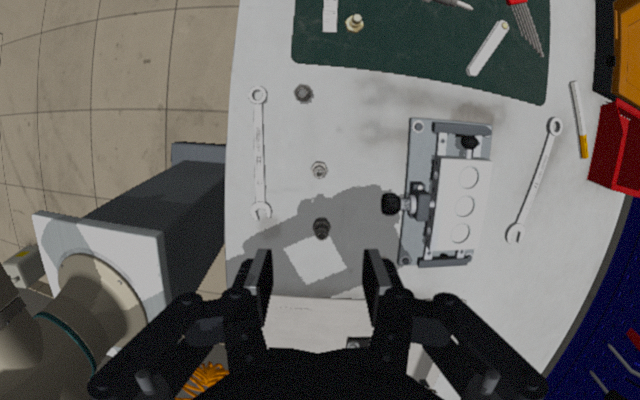

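The wrist view shows the nuts at (303,92), (319,169) and (321,228), the nests at (469,177), (464,206) and (460,234), and the knob at (391,203). All of these agree with the top view to within a few pixels. I'll magnify the crops to refine them.

```bash
python3 - <<'E'
from h import *
f=load("w1.npz");c=f["color"][:,:,::-1]
def crop(u,v,w,h,k): return cv2.resize(c[v:v+h,u:u+w],None,fx=k,fy=k,interpolation=cv2.INTER_CUBIC)
out=np.zeros((600,800,3),np.uint8)
out[:600,:480]=crop(380,150,96,120,5)
for i,(u,v) in enumerate([(288,77),(304,154),(306,213)]): out[i*200:i*200+192,500:692]=crop(u,v,32,32,6)
cv2.imwrite("pics/w1c.png",out)
E
```

```text
(no output)
```

View pics/w1c.png

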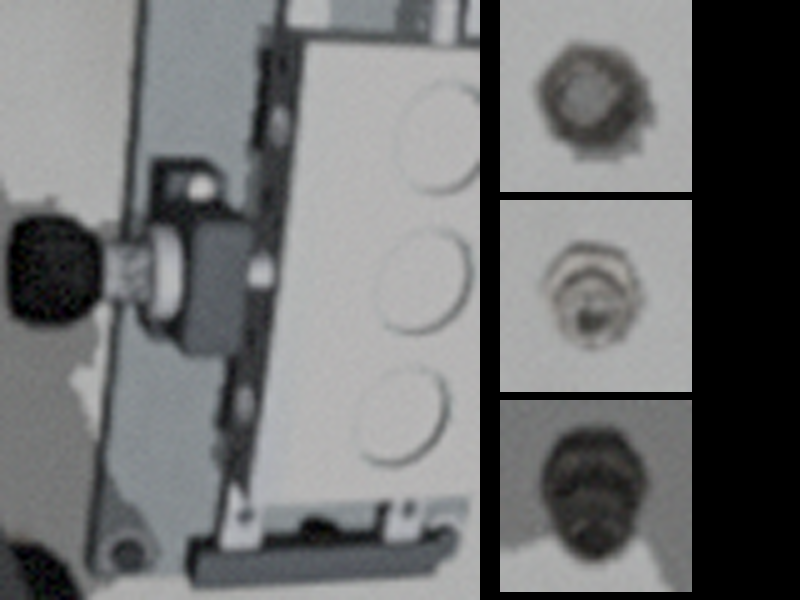

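```bash
python3 - <<'E'
from h import *
f=load("w1.npz");t=load("top0.npz");sc=load("scene0.npz")
def wp(u,v,z):
    c,d=wray(f,f,u,v);return c+d*(z-c[2])/d[2]
A=lambda x,y:(380+(x+.5)/5-.5,150+(y+.5)/5-.5)
B=lambda x,y,i:([288,304,306][i]+(x-500+.5)/6-.5,[77,154,213][i]+(y-200*i+.5)/6-.5)
T=lambda x,y:(285+(x+.5)/4-.5,110+(y+.5)/4-.5)
N=[]
for a,b in [((439,137),(219,118)),((424,281),(292,111)),((404,416),(366,106))]:
    ra=wray(f,f,*A(*a));rb=ray(t,*T(*b));x,e=tri([ra,rb]);w=wp(*A(*a),.048);N.append(w);print("nest w",w.round(4),"tri",x.round(4),np.round(e,4))
d=N[0]-N[2];print(np.linalg.norm(d),np.degrees(np.arctan2(-d[0],d[1])))
print("knob w",wp(*A(55,270),.04),tri([wray(f,f,*A(55,270)),ray(t,*T(310,301))]))
# nuts: top rim centres
for i,p,q,z in [(0,(587,97),(71,534),.034),(1,(592,317),(254,481),.03),(2,(594,535),(402,462),.036)]:
    print("nut",i,wp(*B(*p,i),z).round(4),tri([wray(f,f,*B(*p,i)),ray(t,*T(*q))])[0].round(4),
     plane(t,*T(*q),z).round(4))
# front edge of carriage in wrist (line)
p=wp(*A(305,45),.048);q=wp(*A(250,490),.048);d=p-q;print("edge yaw",np.degrees(np.arctan2(-d[0],d[1])))
P=cloud(t)  # top-depth heights
for n in N:
    print("nest floor z", P[np.linalg.norm(P[...,:2]-n[:2],axis=-1)<.009][:,2].mean())
m=(abs(P[...,0]-.535)<.006)&(abs(P[...,1]-.27)<.03);print("carriage top",np.median(P[m][:,2]))
E
```

```text
nest w [0.5523 0.308  0.048 ] tri [0.5533 0.3077 0.0462] [0. 0.]
nest w [0.5576 0.2725 0.048 ] tri [0.5577 0.2721 0.0475] [0.0003 0.0003]
nest w [0.5622 0.2371 0.048 ] tri [0.5617 0.2362 0.0476] [0.001 0.001]
0.07152750336758928 7.933865059187044
knob w [0.46571646 0.26277114 0.04      ] (array([0.46530044, 0.26177853, 0.03824446]), [np.float64(0.0010165904211235017), np.float64(0.0010165904211236628)])
nut 0 [0.3515 0.3749 0.034 ] [0.3499 0.3756 0.0024] [0.3485 0.3749 0.034 ]
nut 1 [0.3794 0.2869 0.03  ] [0.3782 0.2862 0.0252] [0.3764 0.287  0.03  ]
nut 2 [0.3903 0.2131 0.036 ] [0.388  0.2171 0.0443] [0.3869 0.216  0.036 ]
edge yaw 6.287343581211378
nest floor z 0.04195018666448215
nest floor z 0.04173144204582767
nest floor z 0.042164345551454714
carriage top 0.04717058369895716
```

```bash
python3 -m crank '[[-0.006,0.006,0.14,0,0,0,0.55],[0,0,0.14,0,0,0,0.55],[0,0,0.14,0,0,0,0.55],[0,0,0.14,0,0,0,0.55],[0,0,0.14,0,0,0,0.55],[0,0,0.14,0,0,0,0.55],[0,0,0.14,0,0,0,0.55],[0,0,0.08,0,0,0,0.55],[0,0,0.05,0,0,0,0.55],[0,0,0,0,0,0,0.55],[0,0,0,0,0,0,0.55]]' 35
python3 - <<'E'
from h import *
s,f=wshot("w2");c=f["color"][180:400,200:440,::-1];cv2.imwrite("pics/w2.png",cv2.resize(c,None,fx=2.5,fy=2.5))
go([.378,.287,.009],6.5)
E
```

```text
time_s: 2.7
ee_pos: [0.3777, 0.2879, 0.0097]
tool_rot: [[-0.111, 0.994, 0.0], [0.994, 0.111, 0.0], [0.0, 0.0, -1.0]]
wrist_force: [0.4, -0.6, 0.1]
grip_width: 0.0468
finger_force: 0.0
yaw 6.38686401384336 rz -0.0006285332564257759 shift [-0.0051 -0.0023  0.0076] pos [0.3783 0.2881 0.0105] tz [ 0.0015  0.0011 -1.    ]
```

View pics/w2.png

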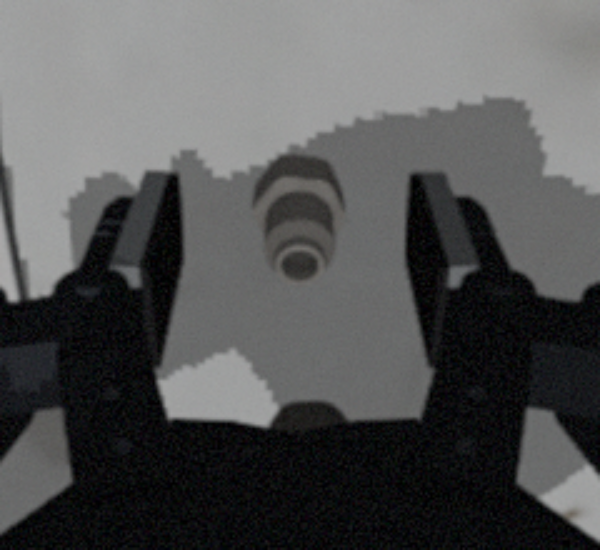

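Nut b stands between the fingers. Its top ring is centred at (299,262) in the crop, which is about pixel (319.3,284.5).

```bash
python3 - <<'E'
from h import *
f=load("w2.npz")
for (u,v,z) in [(299.5,262.5,.030),(299,183,.001)]:
    c,d=wray(f,f,200+u/2.5-.5,180+v/2.5-.5);p=c+d*(z-c[2])/d[2];R=f["tool_rot"];print(p.round(4),(R.T@(p-f["ee_pos"])).round(4))
E
```

```text
[0.3792 0.2872 0.03  ] [-0.0008  0.0014 -0.0203]
[0.3791 0.2887 0.001 ] [0.0007 0.0015 0.0087]
```

```bash
python3 -m crank '[[0,0,0,0,0,0,0],[0,0,0,0,0,0,0],[0,0,0,0,0,0,0],[0,0,0,0,0,0,0],[0,0,0,0,0,0,0],[0,0,0,0,0,0,0],[0,0,-0.05,0,0,0,0],[0,0,-0.125,0,0,0,0],[0,0,-0.125,0,0,0,0],[0,0,-0.125,0,0,0,0],[0,0,0,0,0,0,0],[0,0,0,0,0,0,0]]' 35
python3 - <<'E'
from h import *
go([.5575,.2722,.09],6.4)
s=r.state();print(s["grip_width"],s["finger_force"],s["wrist_force"])
E
```

```text
time_s: 3.75
ee_pos: [0.3788, 0.2877, 0.0964]
tool_rot: [[-0.11, 0.994, 0.003], [0.994, 0.11, 0.002], [0.002, 0.004, -1.0]]
wrist_force: [-0.3, -0.0, -1.7]
grip_width: 0.0147
finger_force: 34.1
yaw 6.337318773244897 rz -0.0003482290375283507 shift [-0.1768  0.8795  0.0322] pos [0.3788 0.2877 0.0964] tz [ 0.0035  0.0023 -1.    ]
0.014666477106453477 34.12444593734108 [-0.29039172 -0.04848637 -1.67589128]
```

```bash
python3 -m crank '[[-0.025,0.126,0,0,0,0,0],[-0.025,0.126,0,0,0,0,0],[-0.025,0.126,0,0,0,0,0],[-0.025,0.126,0,0,0,0,0],[-0.025,0.126,0,0,0,0,0],[-0.025,0.126,0,0,0,0,0],[-0.027,0.124,0,0,0,0,0],[0,0,0.08,0,0,0,0],[0,0,0.07,0,0,0,0],[0,0,0,0,0,0,0],[0,0,0,0,0,0,0],[0,0,0,0,0,0,0]]'
python3 - <<'E'
from h import *
s,f=wshot("w3");c=f["color"][180:340,230:430,::-1];cv2.imwrite("pics/w3.png",cv2.resize(c,None,fx=3.5,fy=3.5,interpolation=cv2.INTER_CUBIC))
go([.5575,.2722,.0535],6.4)
for p in [(.5575,.2722,.048),(.5527,.3079,.048),(.5617,.2365,.048)]: print((np.array(wproj(f,s,p))-[230,180])*3.5+1.25)
E
```

```text
time_s: 4.75
ee_pos: [0.5566, 0.2715, 0.0646]
tool_rot: [[-0.111, 0.994, -0.0], [0.994, 0.111, -0.0], [0.0, -0.0, -1.0]]
wrist_force: [0.4, 0.6, 0.1]
grip_width: 0.0145
finger_force: 34.2
yaw 6.357946752352593 rz -0.00023362915359670882 shift [0.002  0.0034 0.0586] pos [0.5569 0.2717 0.0652] tz [ 1.e-03  5.e-04 -1.e+00]
[309.94442767 233.85320912]
[304.88976462  21.71267457]
[310.84493604 410.66399113]
```

View pics/w3.png

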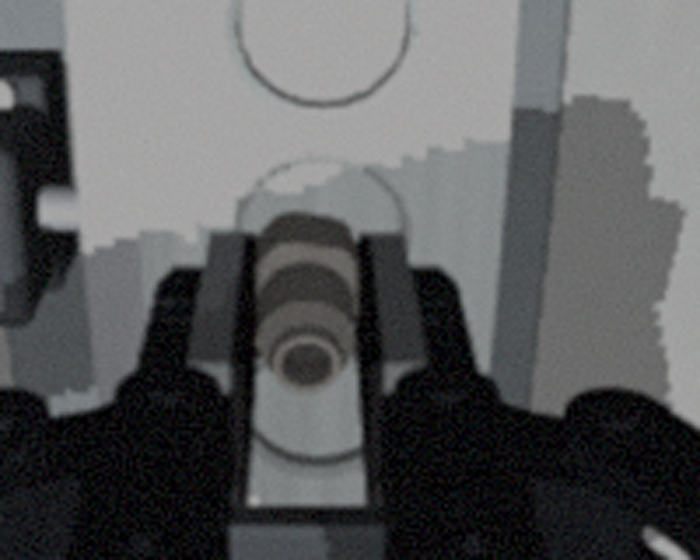

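```bash
python3 - <<'E'
from h import *
f=load("w3.npz")
for n,(u,v) in dict(n1bot=(322,105),n1L=(235,30),n1R=(411,30),n2top=(322,157),n2L=(238,215),n2R=(408,215),n3bot=(310,462)).items():
    c,d=wray(f,f,230+(u+.5)/3.5-.5,180+(v+.5)/3.5-.5);p=c+d*(.048-c[2])/d[2];print(n,p.round(4),(f["tool_rot"].T@(p-f["ee_pos"])).round(4))
for (u,v,z) in [(306,360,.0652+.0203)]:
    c,d=wray(f,f,230+(u+.5)/3.5-.5,180+(v+.5)/3.5-.5);p=c+d*(z-c[2])/d[2];print("nut top",p.round(4),(f["tool_rot"].T@(p-f["ee_pos"])).round(4))
E
```

```text
n1bot [0.5568 0.2948 0.048 ] [0.0231 0.0028 0.0166]
n1L [0.5422 0.3054 0.048 ] [ 0.0353 -0.0105  0.0166]
n1R [0.569  0.3084 0.048 ] [0.0353 0.0164 0.0166]
n2top [0.5579 0.286  0.048 ] [0.0143 0.0029 0.0166]
n2L [0.5455 0.2743 0.048 ] [ 0.004  -0.0107  0.0166]
n2R [0.573  0.2773 0.048 ] [0.0039 0.017  0.0166]
n3bot [0.5629 0.2245 0.048 ] [-0.0474  0.0011  0.0166]
nut top [0.5569 0.2723 0.0855] [ 0.0007  0.0004 -0.0209]
```

```bash
python3 -m crank '[[0.001,0.012,0,0,0,0,0],[0,0,0,0,0,0,0],[0,0,0.02,0,0,0,0],[0,0,0.015,0,0,0,0],[0,0,0.01,0,0,0,0],[0,0,0.005,0,0,0,0],[0,0,0.005,0,0,0,0],[0,0,0.005,0,0,0,0],[0,0,0,0,0,0,0],[0,0,0,0,0,0,0]]'
```

```text
time_s: 5.63
ee_pos: [0.5592, 0.272, 0.0537]
tool_rot: [[-0.111, 0.994, 0.001], [0.994, 0.111, 0.0], [0.0, 0.001, -1.0]]
wrist_force: [-4.0, -1.8, 6.2]
grip_width: 0.0149
finger_force: 35.5
```

```bash
python3 -m crank '[[0,-0.005,0.002,0,0,0,0],[0,0,0,0,0,0,0],[0,0,0,0,0,0,0]]'; python3 -m crank '[[0,0,0,0,0,0,0.45],[0,0,0,0,0,0,0.45],[0,0,0,0,0,0,0.45],[0,0,0,0,0,0,0.45],[0,0,-0.1,0,0,0,0.45],[0,0,-0.1,0,0,0,0.45],[0,0,-0.1,0,0,0,0.45],[0,0,0,0,0,0,0.45],[0,0,0,0,0,0,0.45]]'
python3 - <<'E'
from h import *
s,f=wshot("w4");c=f["color"][180:340,230:430,::-1];cv2.imwrite("pics/w4.png",cv2.resize(c,None,fx=3.5,fy=3.5,interpolation=cv2.INTER_CUBIC))
go([.388,.2145,.10],6.4)
E
```

```text
time_s: 5.88
ee_pos: [0.5591, 0.272, 0.0537]
tool_rot: [[-0.11, 0.994, 0.003], [0.994, 0.11, 0.001], [0.001, 0.003, -1.0]]
wrist_force: [-0.5, -1.6, 6.6]
grip_width: 0.015
finger_force: 35.3
time_s: 6.63
ee_pos: [0.5587, 0.2721, 0.113]
tool_rot: [[-0.11, 0.994, 0.002], [0.994, 0.11, 0.001], [0.001, 0.002, -1.0]]
wrist_force: [0.3, -0.7, -0.3]
grip_width: 0.0387
finger_force: 0.0
yaw 6.343036802698899 rz -0.0003164622072283407 shift [-0.1899 -0.8765  0.057 ] pos [0.558  0.2718 0.1114] tz [-2.e-04 -0.e+00 -1.e+00]
```

View pics/w4.png

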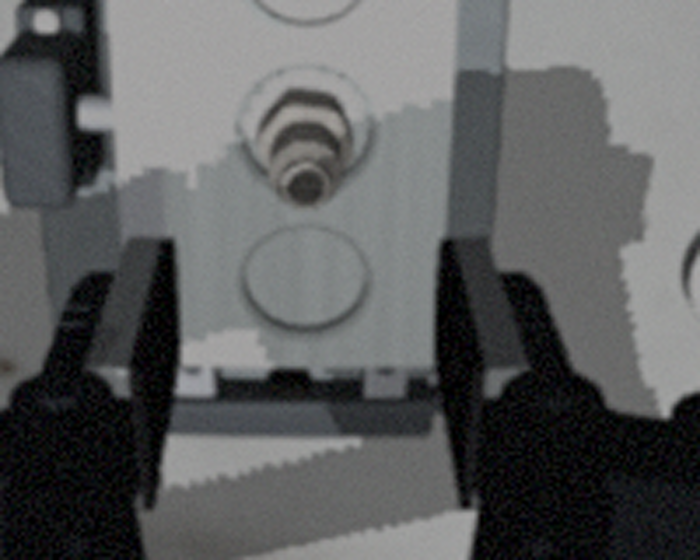

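Nut b sits in nest 2, at crop (305,130), upright and centred. Nest 3 is free at (305,277). Next I'll compute the nest positions in tool coordinates.

```bash
python3 - <<'E'
from h import *
f=load("w4.npz");f["ee_pos"]=np.array([.5583,.272,.1122])
for n,(u,v) in dict(n3=(305.5,277),n3t=(305,226),n3b=(306,328),n3L=(241,277),n3R=(369,277),n2L=(238,130),n2R=(373,130)).items():
    c,d=wray(f,f,230+(u+.5)/3.5-.5,180+(v+.5)/3.5-.5);p=c+d*(.048-c[2])/d[2];print(n,p.round(4),(f["tool_rot"].T@(p-f["ee_pos"])).round(4))
f=load("w1.npz"); 
E
python3 -m crank '[[-0.021,-0.125,0,0,0,0,0.5],[-0.021,-0.125,0,0,0,0,0.5],[-0.021,-0.125,0,0,0,0,0.5],[-0.021,-0.125,0,0,0,0,0.5],[-0.021,-0.125,0,0,0,0,0.5],[-0.021,-0.125,0,0,0,0,0.55],[-0.064,-0.127,0,0,0,0,0.55],[0,0,0.1,0,0,0,0.55],[0,0,0.1,0,0,0,0.55],[0,0,0,0,0,0,0.55],[0,0,0,0,0,0,0.55]]'
python3 - <<'E'
from h import *
s,f=wshot("w5");c=f["color"][180:340,230:430,::-1];cv2.imwrite("pics/w5.png",cv2.resize(c,None,fx=3.5,fy=3.5,interpolation=cv2.INTER_CUBIC))
go([.388,.2145,.01],6.4)
# dark blob between fingers
g=f["color"].max(-1);m=((g<75)[200:330,285:352]).astype(np.uint8)
n,l,st,ce=cv2.connectedComponentsWithStats(m)
for i in range(1,n):
    if st[i,4]>30: print(st[i]+[285,200,0,0,0],ce[i]+[285,200])
E
```

```text
n3 [0.5625 0.238  0.048 ] [-0.0343  0.0002  0.0642]
n3t [0.561  0.2504 0.048 ] [-0.0219  0.0001  0.0642]
n3b [0.564 0.225 0.048] [-0.0474  0.0003  0.0642]
n3L [0.5485 0.2364 0.048 ] [-0.0344 -0.0138  0.0641]
n3R [0.5762 0.2395 0.048 ] [-0.0344  0.014   0.0642]
n2L [0.5449 0.2706 0.048 ] [ 0.0001 -0.0136  0.0642]
n2R [0.5724 0.2737 0.048 ] [0.0001 0.014  0.0642]
time_s: 7.6
ee_pos: [0.3868, 0.2141, 0.0704]
tool_rot: [[-0.11, 0.994, -0.004], [0.994, 0.11, -0.002], [-0.001, -0.004, -1.0]]
wrist_force: [-0.2, 0.6, -0.0]
grip_width: 0.0466
finger_force: 0.0
yaw 6.339120407663168 rz -0.0003382199574268441 shift [-0.0005  0.0014  0.308 ] pos [0.3877 0.2146 0.0716] tz [-1.5e-03 -6.0e-04 -1.0e+00]
[308 206  30  40 714] [323.86554622 225.83893557]
```

View pics/w5.png

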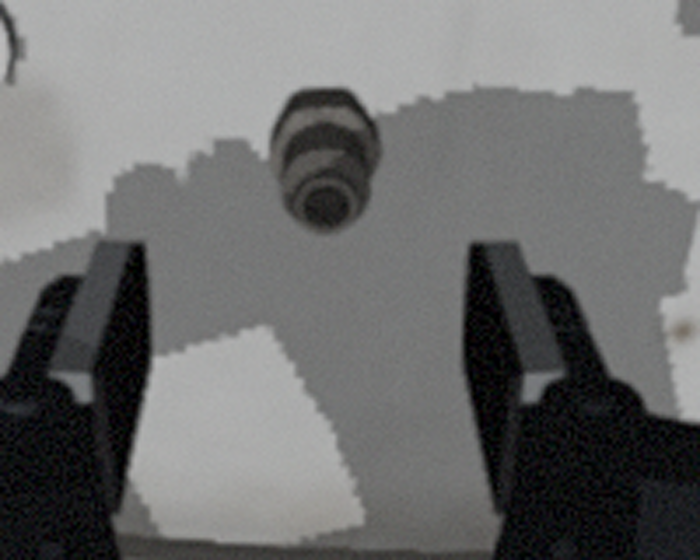

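Nut c stands ahead of the fingers, with its top ring at crop (326,203) and its hex base around (325,135).

```bash
python3 - <<'E'
from h import *
f=load("w5.npz");R=f["tool_rot"]
for (u,v,z) in [(326,203,.036),(325,107,.002)]:
    c,d=wray(f,f,230+(u+.5)/3.5-.5,180+(v+.5)/3.5-.5);p=c+d*(z-c[2])/d[2];q=R.T@(p-f["ee_pos"]);print(p.round(4),q.round(4))
E
```

```text
[0.3908 0.2123 0.036 ] [-0.0023  0.0039  0.0344]
[0.3903 0.218  0.002 ] [0.0036 0.0043 0.0683]
```

```bash
python3 -m crank '[[-0.008,0.018,0.1,0,0,0,0.55],[0,0,0.1,0,0,0,0.55],[0,0,0.07,0,0,0,0.55],[0,0,0.035,0,0,0,0.55],[0,0,0,0,0,0,0.55],[0,0,0,0,0,0,0.55]]'
python3 - <<'E'
from h import *
s,f=wshot("w6");g=f["color"].max(-1);print(s["ee_pos"])
for v in range(235,305,4): # nut extent per row, between fingers
    print(v,' '.join(f"{x:3d}" for x in g[v,285:352:2]))
E
```

```text
time_s: 8.15
ee_pos: [0.3923, 0.2137, 0.0117]
tool_rot: [[-0.11, 0.994, 0.001], [0.994, 0.11, 0.0], [0.0, 0.001, -1.0]]
wrist_force: [-1.2, -0.7, -0.7]
grip_width: 0.047
finger_force: 0.0
[0.39225311 0.2137274  0.01167625]
235 161 160 160 160 159 161 159 160 159 162 160 161 161 160 163 161 137 131 132 124 107 109 104 104 106 105 105 103 107 107 107 109 111 107
239 158 161 161 161 161 160 158 161 156 129 103  74  65  70  38  39  41  39  50  84 104 108 108 105 110 106 105 106 105 110 110 109 107 106
243 161 161 161 158 160 160 159 100  35  46  33  32  51  29  37  32  36  30  30  26  26  81 110 107 107 103 107 109 108 104 109 103 105 107
247 159 158 160 157 156 157  99  36  35  40  35  34  40  34  34  34  36  38  27  33  36  24  55 102 106 107 107 108 103 105 106 103 102 107
251 111 107 110 107 105  59  29  46  58  64  63  60  53  57  55  53  53  61  57  62  49  38  33  34  89 107 105 108 102 108 105 107 110 108
255 107 110 109 108  86  37  53  61  61  67  69  49  47  37  32  30  43  49  59  57  57  62  43  25  49 104 106 102 107 106 111 103 105 109
259 104 105 107 106  62  47  53  54  
[... 942 characters left out ...]

287 107 105 105 107 105 104  67  40  49  57  39  30  34  39  34  38  34  38  60  61  33  47  83 107 105 108 106 105 105 103 105 105 109 108
291 104 107 109 103 108 105 102  68  51  47  27  27  28  29  27  26  31  25  31  61  49  85 108 108 106 108 106 106 102 106 103 109 103 110
295 102 105 107 109 107 104 105 106  92  65  45  27  33  33  25  27  33  27  57  74 101 107 107 107 108 109 106 108 106 107 107 108 105 106
299 109 106 110 109 109 105 107 106 111 104  95  73  73  63  66  67  72  83 102 107 104 105 104 105 108 108 109 106 104 109 106 107 107 107
303 107 107 105 106 105 107 104 105 107 104 104 107 108 108 108 104 110 108 107 109 108 108 105 106 101 110 109 110 107 107 106 110 107 107
```

```bash
cat >> h.py <<'E'
def tool(f,u,v,z):
    c,d=wray(f,f,u,v);p=c+d*(z-c[2])/d[2];return p.round(4),(np.array(f["tool_rot"]).T@(p-f["ee_pos"])).round(4)
E
python3 -c "
from h import *
f=load('w6.npz');print(tool(f,313.3,290,.036));go([.39,.213,.01],6.35)"
python3 -m crank '[[0,0,0.005,0,0,0,0],[0,0,0,0,0,0,0],[0,0,0,0,0,0,0],[0,0,0,0,0,0,0],[0,0,0,0,0,0,0],[0,0,0,0,0,0,0]]'
```

```text
(array([0.391 , 0.2124, 0.036 ]), array([-0.0012, -0.0013, -0.0243]))
yaw 6.344607843959012 rz -2.9956422449931945e-05 shift [-0.003  -0.0132  0.0106] pos [0.3926 0.2139 0.0121] tz [ 1.7e-03  8.0e-04 -1.0e+00]
time_s: 8.7
ee_pos: [0.3923, 0.2137, 0.0109]
tool_rot: [[-0.11, 0.994, 0.001], [0.994, 0.11, 0.001], [0.001, 0.001, -1.0]]
wrist_force: [-1.3, -1.4, 6.5]
grip_width: 0.0188
finger_force: 34.1
```

```bash
python3 -m crank '[[0,0,-0.05,0,0,0,0],[0,0,-0.125,0,0,0,0],[0,0,-0.125,0,0,0,0],[0,0,-0.125,0,0,0,0],[0,0,0,0,0,0,0],[0,0,0,0,0,0,0]]'
python3 -c "
from h import *
go([.5627,.2382,.065],6.35)"
```

```text
time_s: 9.2
ee_pos: [0.3926, 0.2139, 0.0968]
tool_rot: [[-0.11, 0.994, 0.003], [0.994, 0.11, 0.002], [0.001, 0.004, -1.0]]
wrist_force: [0.0, -0.2, -1.5]
grip_width: 0.0192
finger_force: 34.3
yaw 6.3404592555070565 rz -5.300413607190653e-05 shift [0.0269 0.8589 0.1588] pos [0.3926 0.2139 0.0968] tz [ 0.0035  0.0016 -1.    ]
```

```bash
python3 -m crank '[[0.004,0.123,0,0,0,0,0],[0.004,0.123,0,0,0,0,0],[0.004,0.123,0,0,0,0,0],[0.004,0.123,0,0,0,0,0],[0.004,0.123,0,0,0,0,0],[0.004,0.123,0,0,0,0,0],[0.003,0.121,0,0,0,0,0],[0,0,0.08,0,0,0,0],[0,0,0.06,0,0,0,0],[0,0,0,0,0,0,0],[0,0,0,0,0,0,0],[0,0,0,0,0,0,0]]'
python3 - <<'E'
from h import *
s,f=wshot("w7");go([.5627,.2382,.054],6.35)
g=f["color"].max(-1).astype(int)
for p in [(.5628,.2370,.048)]: print(wproj(f,s,p))
a=np.linspace(0,2*np.pi,13)[:-1]
for t in a: print(np.degrees(t).round(), np.round(wproj(f,s,(.5628+.0136*np.cos(t),.237+.0136*np.sin(t),.048)),1))
for v in range(214,252,3): print(v,' '.join(f"{x:3d}" for x in g[v,286:360:2]))
E
```

```text
time_s: 10.2
ee_pos: [0.5613, 0.2379, 0.067]
tool_rot: [[-0.111, 0.994, -0.0], [0.994, 0.111, -0.0], [-0.0, -0.0, -1.0]]
wrist_force: [-0.2, 0.1, 0.3]
grip_width: 0.0192
finger_force: 34.4
yaw 6.359483467943259 rz 5.2685933018108914e-05 shift [0.0005 0.0051 0.0681] pos [0.5617 0.238  0.0676] tz [ 7.e-04  3.e-04 -1.e+00]
(np.float64(318.84550650982163), np.float64(246.99091109929597))
0.0 [341.9 249.2]
30.0 [340.5 238.5]
60.0 [333.1 229.8]
90.0 [321.6 225.7]
120.0 [309.3 227.4]
150.0 [299.7 234.4]
180.0 [295.6 244.6]
210.0 [297.7 255.1]
240.0 [305.3 263.2]
270.0 [316.3 266.9]
300.0 [327.9 265.3]
330.0 [337.2 258.9]
214 161 163 158 160 161 162 161 161 160 161 159 162 154 129 149 132 112  92 117 136 142 123 161 163 161 162 162 161 157 160 160 161 159 161 158 161 159
217 162 163 162 159 161 160 163 162 160 161 161 163 159 162 159 155 146 152 144 155 157 163 161 162 159 162 161 160 162 162 159 160 161 160 157 160 160
220 160 160 160 158 163 158 161 162 160 160 159 159 163 160 160 160 159 160 159 161 159 163 161 160 158 161 159 164 160 159 157 161 160 161 154 151 148
223 159 163 158 162 16
[... 797 characters left out ...]
 117 120 122 125 115 119 125 132 134 135 136 138 131 109 126 136 134 131 129 132 136 140 131
241 160 162 161 158 131 107 125 129 133 119  68  52  36  35  31  30  31  22  17  26  22  68 125 136 136 138 134 127 110 130 134 134 130 135 134 134 135
244 131 130 133 132 125 107 129 134 106  36  35  37  32  26  22  35  25  21  21  33  28  28  47 110 136 136 135 128 114 119 130 131 133 135 133 133 130
247  92  80  85  81  77  51  77 117  42  37  35  27  33  34  30  27  26  28  30  26  39  20  22  40 119 104  73  70  62  68  79  73 116 133 131 134 134
250  66  58  60  60  52  16  38  49  26  30  42  45  45  45  52  45  54  49  57  47  55  40  24  18  35  36  18  36  48  50  50  49 106 134 138 136 132
```

```bash
python3 -m crank '[[0.001,0.005,0,0,0,0,0],[0,0,0.02,0,0,0,0],[0,0,0.02,0,0,0,0],[0,0,0.01,0,0,0,0],[0,0,0.008,0,0,0,0],[0,0,0.006,0,0,0,0],[0,0,0.004,0,0,0,0],[0,0,0,0,0,0,0],[0,0,0,0,0,0,0]]'
```

```text
time_s: 11.0
ee_pos: [0.563, 0.2382, 0.054]
tool_rot: [[-0.11, 0.994, 0.0], [0.994, 0.11, 0.0], [0.0, 0.0, -1.0]]
wrist_force: [-2.9, -1.2, 4.9]
grip_width: 0.0187
finger_force: 35.0
```

```bash
python3 -m crank '[[0,0,0,0,0,0,0.45],[0,0,0,0,0,0,0.45],[0,0,0,0,0,0,0.45],[0,0,0,0,0,0,0.45],[0,0,-0.1,0,0,0,0.45],[0,0,-0.1,0,0,0,0.45],[0,0,-0.1,0,0,0,0.45],[0,0,0,0,0,0,0.45],[0,0,0,0,0,0,0.45]]'
python3 - <<'E'
from h import *
go([.350,.375,.065],6.35)
f=grab_frame("scene");P=cloud(f);R=f["range_z"]>0
for n in [(.5543,.3078),(.5585,.272),(.5628,.237)]:
    m=R&(np.linalg.norm(P[...,:2]-n,axis=-1)<.013)&(P[...,2]>.05);q=P[m];print(len(q),q.mean(0).round(4) if len(q) else 0,np.sort(q[:,2])[-4:])
E
```

```text
time_s: 11.75
ee_pos: [0.5635, 0.2384, 0.1145]
tool_rot: [[-0.11, 0.994, 0.003], [0.994, 0.11, 0.001], [0.001, 0.003, -1.0]]
wrist_force: [0.4, -0.6, 0.1]
grip_width: 0.0385
finger_force: 0.0
yaw 6.341485720319301 rz -4.730155378166086e-05 shift [ 0.797  -0.9855  0.2474] pos [0.5635 0.2384 0.1145] tz [ 0.0027  0.001  -1.    ]
132 [0.5545 0.3014 0.3647] [0.37895438 0.37926743 0.37937629 0.37950926]
662 [0.5563 0.2727 0.2644] [0.34582312 0.34656629 0.34707183 0.34710432]
219 [0.5597 0.2429 0.1321] [0.23365062 0.23435005 0.23484839 0.2352068 ]
```

```bash
python3 -m crank '[[0.0886,-0.1095,0,0,0,0,0.5],[0.0886,-0.1095,0,0,0,0,0.5],[0.0886,-0.1095,0,0,0,0,0.5],[0.0886,-0.1095,0,0,0,0,0.5],[0.0886,-0.1095,0,0,0,0,0.55],[0.0886,-0.1095,0,0,0,0,0.55],[0.0886,-0.1095,0,0,0,0,0.55],[0.0886,-0.1095,0,0,0,0,0.55],[0.0886,-0.1095,0,0,0,0,0.55],[0,0,0.13,0,0,0,0.55],[0,0,0.12,0,0,0,0.55],[0,0,0,0,0,0,0.55],[0,0,0,0,0,0,0.55]]'
python3 - <<'E'
from h import *
s,f=wshot("w8");print(s["ee_pos"],np.round(wproj(f,s,(.350,.375,.034)),1))
g=f["color"].max(-1).astype(int)
for v in range(196,258,4): print(v,' '.join(f"{x:3d}" for x in g[v,286:360:2]))
f=grab_frame("scene");P=cloud(f);R=f["range_z"]>0
for n in [(.5543,.3078),(.5585,.272),(.5628,.237)]:
    m=R&(np.linalg.norm(P[...,:2]-n,axis=-1)<.013)&(P[...,2]>.05);q=P[m];print(len(q),q.mean(0).round(4) if len(q) else 0,np.sort(q[:,2])[-4:])
E
```

```text
time_s: 12.88
ee_pos: [0.3482, 0.3738, 0.0613]
tool_rot: [[-0.11, 0.994, -0.004], [0.994, 0.11, -0.003], [-0.003, -0.004, -1.0]]
wrist_force: [0.3, -0.7, 1.0]
grip_width: 0.0473
finger_force: 0.0
[0.34818959 0.37381673 0.0613288 ] [319.9 237.7]
196 202 200 200 200 198 203 199 202 197 201 200 200 200 200 199 200 199 199 201 201 200 199 199 198 198 198 199 198 199 198 197 199 200 196 197 197 197
200 200 199 198 198 200 200 198 200 199 201 199 198 200 201 201 201 201 200 201 198 198 196 196 200 199 198 199 198 198 200 200 201 200 197 197 198 199
204 199 200 199 199 202 199 201 202 200 199 200 201 201 200 149  67  56  51  57  74  87 111 153 190 198 198 199 200 199 199 200 197 199 198 200 199 199
208 200 200 200 199 200 198 199 200 199 199 201 196 153  64  59  93 113  99  83  68  62  59  55  56 159 198 200 200 198 199 198 198 200 202 190 174 175
212 202 200 199 199 199 200 200 200 199 200 185  82  58 105 123 128 122 123 124 122 123 124 127 120  75 156 196 189 160 164 150 141 139 139 139 138 138
216 202 199 199 200 200 199 201 200 200 203 155  94 123 118  81  53  64  57  56  55  44  45  79
[... 993 characters left out ...]
140 140 142 141 144 142 142 141 140 142 140 125 110 111 111 128 136 142 138 142 139 140 138 140 137 140 137 141 141 138 141 135
248 142 140 141 139 139 141 141 140 144 144 140 140 139 144 141 139 137 140 140 139 141 139 136 137 135 138 137 141 140 142 139 138 137 140 139 141 138
252 141 140 142 137 145 138 139 139 140 143 140 140 145 142 140 142 141 139 140 139 138 138 135 139 136 135 140 139 141 139 140 140 140 138 142 139 140
256 142 140 140 140 138 137 140 142 141 138 143 139 140 142 141 139 142 139 141 139 138 138 140 139 138 136 139 137 140 140 139 140 139 142 142 139 143
0 0 []
66 [0.5543 0.2739 0.0613] [0.07343641 0.07347696 0.07371978 0.07397086]
1 [0.565  0.237  0.0805] [0.08049917]
```

```bash
python3 - <<'E'
from h import *
f=load("w8.npz");print(tool(f,322.8,235.8,.034));go([.35,.375,.01],6.35)
f=grab_frame("top");P=cloud(f);R=f["range_z"]>0
for n in [(.5543,.3078),(.5585,.272),(.5628,.237)]:
    m=R&(np.linalg.norm(P[...,:2]-n,axis=-1)<.016)&(P[...,2]>.053);q=P[m];print(len(q),q.mean(0).round(4) if len(q) else 0,np.sort(q[:,2])[-4:])
E
```

```text
(array([0.3516, 0.3765, 0.034 ]), array([0.0023, 0.0038, 0.0273]))
yaw 6.313901668583914 rz -0.00020054628564492027 shift [-0.      0.0007  0.2706] pos [0.3499 0.375  0.0641] tz [ 6.e-04  5.e-04 -1.e+00]
0 0 []
61 [0.5554 0.2718 0.0634] [0.07260287 0.07276429 0.07303207 0.07304677]
106 [0.5587 0.2379 0.066 ] [0.07889996 0.07899935 0.07923224 0.08018956]
```

```bash
python3 -m crank '[[0.004,0.012,0.1,0,0,0,0.55],[0,0,0.09,0,0,0,0.55],[0,0,0.05,0,0,0,0.55],[0,0,0.025,0,0,0,0.55],[0,0,0,0,0,0,0.55],[0,0,0,0,0,0,0.55],[0,0,0,0,0,0,0.55]]'
python3 - <<'E'
from h import *
s,f=wshot("w9");print(s["ee_pos"])
g=f["color"].max(-1).astype(int)
for v in range(268,304,3): print(v,' '.join(f"{x:3d}" for x in g[v,290:346:2]))
E
```

```text
time_s: 13.62
ee_pos: [0.3523, 0.3765, 0.0116]
tool_rot: [[-0.11, 0.994, 0.002], [0.994, 0.11, 0.002], [0.001, 0.002, -1.0]]
wrist_force: [0.4, -0.1, -0.3]
grip_width: 0.0468
finger_force: 0.0
[0.35229764 0.37649207 0.01159233]
268 141 145 145 113  62  41  57  69  68  70  69  67  69  75  67  69  66  63  45  39  75  92 133 141 139 136 138 139
271 139 142 138 140  89  54  69  69  71  69  66  68  74  66  68  71  67  70  68  49  92 135 138 138 140 137 140 138
274 140 142 144 140  88  65  69  73  61  58  51  58  47  48  49  55  67  67  62  71 106 143 137 137 137 135 140 140
277 143 141 143 140  85  56  64  48  46  62  74  85  82  80  64  50  44  56  71  69 106 139 139 140 140 141 139 140
280 143 143 139 142  97  66  52  65  86  76  49  48  43  51  62  87  76  48  59  65 109 142 138 138 138 140 140 137
283 143 143 139 144 126  64  61  89  55  36  41  44  39  42  46  44  71  75  58  83 138 141 136 137 142 138 138 138
286 141 141 140 142 142 121  78  76  41  39  37  41  42  38  35  40  64  82  75 129 136 138 136 136 138 138 139 138
289 141 141 141 138 141 142 119  91  58  44  48  46  40  47  50  46  77 106 136 135 141 137 136 139 136 136 138 136
292 140 141 140 142 142 135 140 135  99  84  67  51  54  58  73  88 110 136 138 135 138 135 137 138 136 140 137 143
295 141 139 139 140 142 144 143 142 141 137 121 111 108 116 135 137 136 139 136 136 137 136 137 137 138 135 136 141
298 139 136 143 140 140 139 140 141 138 141 140 138 139 140 140 136 136 139 136 135 137 137 137 136 138 141 137 140
301 142 140 137 140 143 140 139 139 139 137 140 140 139 141 137 141 135 136 134 138 134 138 137 136 136 137 138 139
```

```bash
python3 -c "
from h import *
f=load('w9.npz');print(tool(f,314.3,285.3,.034))"
python3 -m crank '[[0,0,0.003,0,0,0,0],[0,0,0,0,0,0,0],[0,0,0,0,0,0,0],[0,0,0,0,0,0,0],[0,0,0,0,0,0,0],[0,0,0,0,0,0,0]]'
python3 -m crank '[[0,0,-0.05,0,0,0,0],[0,0,-0.125,0,0,0,0],[0,0,-0.125,0,0,0,0],[0,0,-0.125,0,0,0,0],[0,0,0,0,0,0,0],[0,0,0,0,0,0,0],[0,0,0,0,0,0,0]]'
python3 -c "
from h import *
go([.5543,.3078,.065],6.35)"
```

```text
(array([0.3514, 0.3765, 0.034 ]), array([ 0.0002, -0.0009, -0.0224]))
time_s: 14.17
ee_pos: [0.3518, 0.3762, 0.0103]
tool_rot: [[-0.111, 0.994, 0.001], [0.994, 0.111, 0.001], [0.001, 0.001, -1.0]]
wrist_force: [-1.2, -1.0, 5.6]
grip_width: 0.0182
finger_force: 34.3
time_s: 14.75
ee_pos: [0.3512, 0.3756, 0.094]
tool_rot: [[-0.11, 0.994, -0.001], [0.994, 0.11, -0.001], [-0.001, -0.001, -1.0]]
wrist_force: [-0.6, 1.1, -0.8]
grip_width: 0.0183
finger_force: 34.3
yaw 6.343612051935776 rz -3.548860035679841e-05 shift [-0.4491  0.9716  0.1452] pos [0.3512 0.3756 0.094 ] tz [-8.e-04 -8.e-04 -1.e+00]
```

```bash
python3 -m crank '[[-0.05,0.108,0,0,0,0,0],[-0.05,0.108,0,0,0,0,0],[-0.05,0.108,0,0,0,0,0],[-0.05,0.108,0,0,0,0,0],[-0.05,0.108,0,0,0,0,0],[-0.05,0.108,0,0,0,0,0],[-0.05,0.108,0,0,0,0,0],[-0.05,0.108,0,0,0,0,0],[-0.05,0.108,0,0,0,0,0],[0,0,0.08,0,0,0,0],[0,0,0.055,0,0,0,0],[0,0,0,0,0,0,0],[0,0,0,0,0,0,0],[0,0,0,0,0,0,0]]'
python3 - <<'E'
from h import *
s,f=wshot("w10");go([.5543,.3078,.054],6.35)
g=f["color"].max(-1).astype(int);C=(.5543,.3078)
print(wproj(f,s,(*C,.048)))
for t in np.radians([0,60,90,120,180]): print(np.degrees(t).round(), np.round(wproj(f,s,(C[0]+.0136*np.cos(t),C[1]+.0136*np.sin(t),.048)),1))
for v in range(220,256,3): print(v,' '.join(f"{x:3d}" for x in g[v,286:360:2]))
E
```

```text
time_s: 15.92
ee_pos: [0.5541, 0.3084, 0.0676]
tool_rot: [[-0.111, 0.994, -0.001], [0.994, 0.111, -0.0], [-0.0, -0.001, -1.0]]
wrist_force: [0.1, 0.0, 0.3]
grip_width: 0.0178
finger_force: 34.3
yaw 6.393849242823388 rz 0.00024360690457438198 shift [-0.0034 -0.0013  0.0716] pos [0.5545 0.3085 0.0683] tz [ 6.e-04  4.e-04 -1.e+00]
(np.float64(316.68998529187684), np.float64(245.83480256579315))
0.0 [339.7 248.1]
60.0 [330.8 228.7]
90.0 [319.4 224.6]
120.0 [307.1 226.3]
180.0 [293.5 243.4]
220 169 170 171 170 169 170 169 170 170 171 169 170 171 170 168 169 172 170 173 171 167 169 171 171 170 172 172 171 171 172 169 173 169 170 169 172 173
223 170 171 170 170 170 168 171 169 170 168 172 172 172 169 168 168 163 166 170 169 170 171 170 170 169 170 170 168 169 169 169 164 150 144 145 147 151
226 169 170 171 166 169 170 172 169 169 170 164 156 149 160 168 169 168 169 167 166 157 154 163 166 162 161 162 143 146 145 145 143 144 144 147 145 151
229 169 172 169 171 169 170 172 171 162 154 165 169 170 169 169 154 159 169 164 159 157 147 146 134 124 134 142 145 147 146 148 143 142 145 151 148 147
2
[... 514 characters left out ...]
  41  40  28  38  31  26  28  36  45 124 142 145 141 143 117 136 145 144 144 144 145 145 150
244 156 141 143 147 126 110 140 138  88  46  33  36  37  36  31  26  31  34  29  40  32  26  23  54 134 144 144 139 116 133 145 145 145 145 147 144 145
247 142  90  90  85  83  58  73  53  24  36  32  51  47  63  60  59  49  46  47  34  28  30  24  33  84  84  76  80  72  74  87 104 144 146 146 147 145
250 119  62  68  68  67  36  13  12  33  34  54  60  57  60  58  62  57  61  62  55  59  66  60  40  18   0  28  47  54  53  53  69 138 145 145 145 144
253  80  69  63  66  61  39  16  22  45  55  60  59  53  50  37  35  32  37  42  51  59  61  60  60  37  13  19  49  58  57  51  56 128 149 149 145 147
```

```bash
python3 -m crank '[[-0.002,0.006,0,0,0,0,0],[0,0,0.02,0,0,0,0],[0,0,0.02,0,0,0,0],[0,0,0.012,0,0,0,0],[0,0,0.008,0,0,0,0],[0,0,0.006,0,0,0,0],[0,0,0.006,0,0,0,0],[0,0,0,0,0,0,0],[0,0,0,0,0,0,0]]'
```

```text
time_s: 16.72
ee_pos: [0.5561, 0.3077, 0.0534]
tool_rot: [[-0.11, 0.994, 0.0], [0.994, 0.11, 0.0], [0.0, 0.0, -1.0]]
wrist_force: [-0.6, 0.0, -0.2]
grip_width: 0.0176
finger_force: 34.4
```

```bash
python3 -m crank '[[0,0,0.003,0,0,0,0],[0,0,0,0,0,0,0],[0,0,0,0,0,0,0.45],[0,0,0,0,0,0,0.45],[0,0,0,0,0,0,0.45],[0,0,0,0,0,0,0.45],[0,0,-0.1,0,0,0,0.45],[0,0,-0.1,0,0,0,0.45],[0,0,-0.1,0,0,0,0.45],[0,-0.15,-0.05,0,0,0,0.6],[0,-0.15,0,0,0,0,0.6],[0,-0.15,0,0,0,0,0.6],[0,0,0,0,0,0,0.6],[0,0,0,0,0,0,0.6]]'
python3 - <<'E'
from h import *
print(r.state()["joint_positions"]);go([.465,.2618,.13],96.5)
f=grab_frame("top");P=cloud(f);R=f["range_z"]>0
for n in [(.555,.3078),(.5585,.272),(.5628,.237)]:
    m=R&(np.linalg.norm(P[...,:2]-n,axis=-1)<.016)&(P[...,2]>.053);q=P[m];print(len(q),q.mean(0).round(4) if len(q) else 0,np.sort(q[:,2])[-4:])
E
```

```text
time_s: 17.88
ee_pos: [0.4656, 0.2978, 0.1228]
tool_rot: [[-0.111, 0.994, 0.0], [0.994, 0.111, 0.0], [0.0, 0.0, -1.0]]
wrist_force: [0.6, 0.2, 0.6]
grip_width: 0.0511
finger_force: 0.0
[ 2.87725723e+01  1.08791731e+01  8.42082099e+01 -1.72122305e-03
  8.49083491e+01  2.23726899e+01]
yaw 6.400035091322298 rz -0.500555360603765 shift [ 0.0233 -0.1783 -0.0361] pos [0.4656 0.2978 0.1228] tz [ 1.e-04  0.e+00 -1.e+00]
0 0 []
0 0 []
0 0 []
```

```bash
python3 -m crank '[[0,0,0,0,0,-0.0385,0.6],[0,0,0,0,0,-0.0385,0.6],[0,0,0,0,0,-0.0385,0.6],[0,0,0,0,0,-0.0385,0.6],[0,0,0,0,0,-0.0385,0.6],[0,0,0,0,0,-0.0385,0.6],[0,0,0,0,0,-0.0385,0.6],[0,0,0,0,0,-0.0385,0.6],[0,0,0,0,0,-0.0385,0.6],[0,0,0,0,0,-0.0385,0.6],[0,0,0,0,0,-0.0385,0.6],[0,0,0,0,0,-0.0385,0.6],[0,0,0,0,0,-0.0385,0.6],[0.012,-0.089,0,0,0,0,0.6],[0.012,-0.089,0,0,0,0,0.6],[0,0,0,0,0,0,0.6],[0,0,0,0,0,0,0.6],[0,0,0,0,0,0,0.6]]'
python3 - <<'E'
from h import *
go([.465,.2618,.018],96.5)
s,f=wshot("w11");c=f["color"][110:310,200:440,::-1];cv2.imwrite("pics/w11.png",cv2.resize(c,None,fx=3,fy=3,interpolation=cv2.INTER_CUBIC))
print((np.array(wproj(f,s,(.465,.2618,.037)))-[200,110])*3+1)
f=grab_frame("scene");P=cloud(f);R=f["range_z"]>0
for n in [(.555,.3078),(.5585,.272),(.5628,.237)]:
    m=R&(np.linalg.norm(P[...,:2]-n,axis=-1)<.014)&(P[...,2]>.052);q=P[m];print(len(q),q.mean(0).round(4) if len(q) else 0,np.sort(q[:,2])[-4:])
E
```

```text
time_s: 19.43
ee_pos: [0.4666, 0.2622, 0.1229]
tool_rot: [[-0.994, -0.111, 0.001], [-0.111, 0.994, 0.001], [-0.001, 0.001, -1.0]]
wrist_force: [-1.0, 1.5, -0.2]
grip_width: 0.0509
finger_force: 0.0
yaw 96.39619263628623 rz -0.000576707576187611 shift [ 0.0082 -0.0013  0.5247] pos [0.4666 0.2622 0.1229] tz [ 7.e-04  7.e-04 -1.e+00]
[352.84146182 284.52634171]
111 [0.55   0.3093 0.0644] [0.07718555 0.07718707 0.07734879 0.079247  ]
82 [0.5534 0.2721 0.063 ] [0.07378402 0.07401133 0.07415848 0.07533298]
116 [0.5574 0.2388 0.0658] [0.07973968 0.08033654 0.0807489  0.08124069]
```

View pics/w11.png

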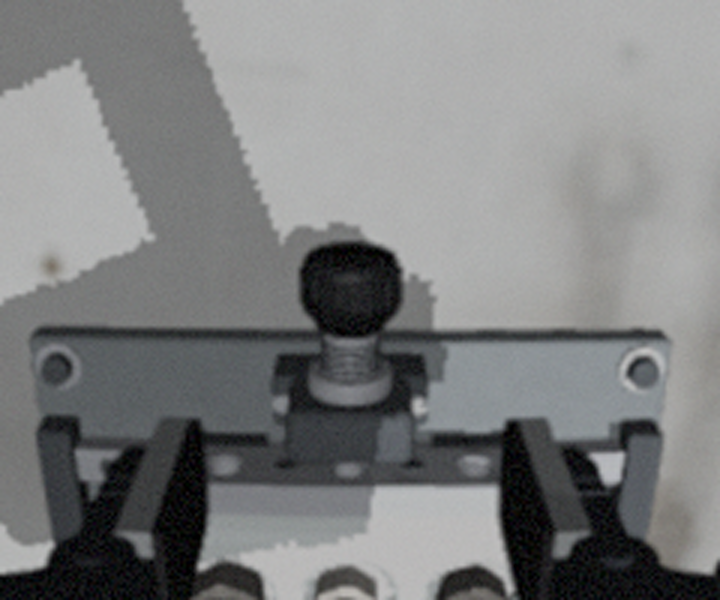

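The knob is at crop (351,288), within 1 mm of the prediction and centred between the fingers. All three nuts are visible in their nests, and their top heights of 77, 74 and 80 mm mean they are fully home.

```bash
python3 -m crank '[[0.004,-0.002,0.1,0,0,0,0.6],[0,0,0.1,0,0,0,0.6],[0,0,0.1,0,0,0,0.6],[0,0,0.1,0,0,0,0.6],[0,0,0.075,0,0,0,0.6],[0,0,0.05,0,0,0,0.6],[0,0,0,0,0,0,0.6],[0,0,0,0,0,0,0],[0,0,0,0,0,0,0],[0,0,0,0,0,0,0],[0,0,0,0,0,0,0],[0,0,0,0,0,0,0],[0,0,0,0,0,0,0]]' 80
```

```text
time_s: 20.62
ee_pos: [0.4658, 0.2617, 0.0192]
tool_rot: [[-0.994, -0.112, 0.002], [-0.112, 0.994, 0.001], [-0.002, 0.001, -1.0]]
wrist_force: [-2.0, -2.1, 5.8]
grip_width: 0.0232
finger_force: 78.6
```

```bash
python3 -m crank '[[0.01,0,0,0,0,0,0],[0.01,0,0,0,0,0,0],[0.01,0,0,0,0,0,0],[0,0,0,0,0,0,0],[0,0,0,0,0,0,0]]'; python3 -m crank '[[0.01,0,0,0,0,0,0],[0.01,0,0,0,0,0,0],[0.01,0,0,0,0,0,0],[0,0,0,0,0,0,0],[0,0,0,0,0,0,0]]'
```

```text
time_s: 21.03
ee_pos: [0.4614, 0.2612, 0.0193]
tool_rot: [[-0.994, -0.112, 0.006], [-0.112, 0.994, 0.002], [-0.007, 0.001, -1.0]]
wrist_force: [7.8, 0.6, 0.5]
grip_width: 0.0227
finger_force: 78.4
time_s: 21.45
ee_pos: [0.4559, 0.2606, 0.0193]
tool_rot: [[-0.994, -0.112, 0.008], [-0.112, 0.994, 0.002], [-0.008, 0.002, -1.0]]
wrist_force: [10.2, 1.7, -1.5]
grip_width: 0.0233
finger_force: 78.4
```

```bash
for i in 1 2; do python3 -m crank '[[0.008,0,0,0,0,0,0],[0,0,0,0,0,0,0],[0,0,0,0,0,0,0]]'; done
```

```text
time_s: 21.7
ee_pos: [0.4545, 0.2604, 0.0193]
tool_rot: [[-0.994, -0.112, 0.008], [-0.112, 0.994, 0.003], [-0.008, 0.002, -1.0]]
wrist_force: [11.5, 1.0, -2.0]
grip_width: 0.023
finger_force: 78.5
time_s: 21.95
ee_pos: [0.454, 0.2604, 0.0195]
tool_rot: [[-0.994, -0.111, 0.011], [-0.111, 0.994, 0.003], [-0.011, 0.002, -1.0]]
wrist_force: [17.1, 2.3, -6.2]
grip_width: 0.0223
finger_force: 79.2
```

```bash
python3 -m crank '[[0,0,0,0,0,0,0],[0,0,0,0,0,0,0],[0,0,0,0,0,0,0],[0,0,0,0,0,0,0],[0,0,0,0,0,0,0],[0,0,0,0,0,0,0],[0,0,0,0,0,0,0],[0,0,0,0,0,0,0],[0,0,0,0,0,0,0],[0,0,0,0,0,0,0]]'
python3 - <<'E'
from h import *
for k in ("scene","top"):
  f=grab_frame(k);P=cloud(f);R=f["range_z"]>0
  for n in [(.555,.3078),(.5585,.272),(.5628,.237)]:
    m=R&(np.linalg.norm(P[...,:2]-n,axis=-1)<.014)&(P[...,2]>.052);q=P[m];print(k,len(q),q.mean(0).round(4) if len(q) else 0,np.sort(q[:,2])[-4:])
  # knob: black points in front of the bracket, slide-x extent
  m=R&(f["color"].max(-1)<60)&(abs(P[...,1]-.261)<.012)&(P[...,0]>.43)&(P[...,0]<.485)&(P[...,2]>.03)&(P[...,2]<.052)
  q=P[m];print(k,"knob",len(q),np.percentile(q[:,0],[3,50,97]) if len(q) else 0)
E
```

```text
time_s: 22.78
ee_pos: [0.4539, 0.2604, 0.0194]
tool_rot: [[-0.994, -0.111, 0.01], [-0.111, 0.994, 0.003], [-0.011, 0.002, -1.0]]
wrist_force: [16.8, 3.3, -5.9]
grip_width: 0.0228
finger_force: 79.2
scene 111 [0.5502 0.3095 0.0643] [0.0774246  0.07792538 0.07805513 0.07824044]
scene 82 [0.5539 0.2717 0.0625] [0.07330465 0.07409632 0.07426823 0.07447439]
scene 109 [0.5579 0.2392 0.0665] [0.07957952 0.08019662 0.08030768 0.08084032]
scene knob 69 [0.43990163 0.44244041 0.47553221]
top 90 [0.5523 0.3085 0.0646] [0.07710493 0.07714035 0.0779911  0.07835763]
top 62 [0.5559 0.2726 0.0633] [0.07197388 0.07204246 0.07208552 0.07429239]
top 27 [0.5648 0.2409 0.0695] [0.07866979 0.07890144 0.07950881 0.07991245]
top knob 0 0
```

```bash
python3 -c "
from workcell import r
print(r.hand_in())"
```

```text
the job is handed in; nothing more can be done
None
```

The three nuts are fully home in their nests, wide end down, and the plunger is held about 12 mm back against its stop with the knob still gripped; I handed the job in at about 23 s.

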